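Turn a wooden plaque over on the ramp edge

TASK

The back of the wooden plaque is to be glued next, so it must lie back up in the tray of the turn-over stand. Pick the plaque up face up, hold it level above the top edge of the stand's ramp with its middle a little to the tray side, and let it drop so that it tips over the edge, turns over and lands in the tray with its brass plate underneath. Once it has dropped below the edge on the tray side the robot must not touch it again; leave the glue bottle and the polishing bar where they stand.

Things in the scene. Friction and masses are not known exactly. Their poses are not given: they have to be found in the camera images.
- plaque: the loose wooden plaque, about 0.1 kg: a board 96 mm long (its x), 58 mm wide (its y), 14 mm thick (its z). Face: dark wood with a blank brass plate 60 x 32 mm; back: bare pale wood with two dark slots. Starts lying face up on the table. Origin at the middle of the back; z points out of the face: up at the start, down at the end. Grip it across the 58 mm width.
- plaque_center (a point): the middle of the plaque, 7 mm in front of its back (half its thickness), axes as the plaque's. Fixed furniture to keep clear of: a wooden drawer chest 157 mm tall on the robot's right (x 0.33 to 0.58 m, y below -0.15 m), which stands between the arm's start and the work, and a vice 66 mm tall at the table's left edge (x 0.49 to 0.58 m, y above 0.276 m).
- flip_stand: the wooden turn-over stand, fixed: a plywood ramp 120 mm wide rises at about 51 degrees to a straight top edge 173 mm above the table; behind it an upright board drops to an open tray with a cork floor. Origin 3 mm above the table, below the middle of the top edge; x points level from the ramp side to the tray side, y along the edge, z up. The ramp side's base reaches x = -135 mm.
- ramp_edge (a point): middle of the ramp's top edge, axes as the stand's. A plaque let fall level, long side along x, from 30 to 110 mm above the edge with its middle 12 to 36 mm past it in +x, hits the edge, makes half a turn and lands back up in the tray. With its middle at negative x it slides back down the ramp; beyond 48 mm it misses the edge.
- tray_floor (a point): middle of the tray's cork floor, axes as the stand's: 91 mm from the stand's origin along its x, 15 mm above the table. Inside, the tray reaches from the stand's x = 0 to 182 mm and is 134 mm wide; its walls are 8 mm thick, their tops 43 mm above the table.
- glue: white glue bottle with a blue cap, 38 mm across, 114 mm tall, standing loose on the 3 mm cutting mat; origin at the middle of its underside, z up. A bystander.
- bar: green bar of polishing compound, 28 x 78 x 24 mm, lying loose on the table; origin at the middle of its underside. A bystander.

How it is judged:
On the way, in this order (a step that is already met when the one before it is completed fails the run):
1. the plaque is held by the fingers, face up and level within 20 degrees, above the ramp's top edge (contact force between the fingers and plaque above 1 N and angle between plaque's own z axis and vertical below 0.35 rad and z of plaque_center in the frame of ramp_edge above 0.01 m and x of plaque_center in the frame of ramp_edge between -0.06 and 0.08 m and y of plaque_center in the frame of ramp_edge between -0.06 and 0.06 m), for 0.1 s.
2. it is let go there, still face up and not below the edge (contact force between the fingers and plaque below 0.5 N and angle between plaque's own z axis and vertical below 0.6 rad and z of plaque_center in the frame of ramp_edge above -0.005 m and x of plaque_center in the frame of ramp_edge between -0.06 and 0.08 m and y of plaque_center in the frame of ramp_edge between -0.06 and 0.06 m), for 0.01 s.
At the end, for the whole second after the job is handed in: the plaque lies still in the tray, back up and flat on the cork floor: its z axis points down within about 11 degrees, its middle is inside the tray's walls and less than 15 mm above the floor (angle between plaque's own z axis and vertical above 2.95 rad and x of plaque_center in the frame of tray_floor between -0.09 and 0.09 m and y of plaque_center in the frame of tray_floor between -0.067 and 0.067 m and z of plaque_center in the frame of tray_floor below 0.015 m and linear speed of plaque below 0.02 m/s); the robot touches nothing.
It fails at once if the robot touches the plaque when it is more than 60 mm below the ramp's edge on the tray side (contact force between any of the fingers, the arm and plaque above 0.3 N and z of plaque_center in the frame of ramp_edge below -0.06 m and x of plaque_center in the frame of ramp_edge between -0.01 and 0.2 m and y of plaque_center in the frame of ramp_edge between -0.08 and 0.08 m).
It fails at once if the glue bottle is moved by more than 30 mm (distance of glue from where it was at the start of the episode above 0.03 m).
It fails at once if the polishing bar is moved by more than 30 mm (distance of bar from where it was at the start of the episode above 0.03 m).
It also fails if it takes over 42 s, if anything falls off the work surface, if the arm or the gripper's body presses on something with over 40 N, if the wrist force passes 120 N, or if a joint passes its speed limit or range.

ROBOT

A 6-joint arm with a two-finger parallel gripper is mounted at the origin on a cart in front of the work surface, level with it; the furniture and walls round the work are solid. World frame = base frame: x ahead of the robot, y to its left, z up, the work surface at z = 0. Lengths are in m, angles in rad, forces in N, time in s.
With the tool pointing down it reaches from about 0.35 to 0.775 m from the base axis. Payload 5.5 kg.
Tool frame: the origin (TCP) lies at the very end of the fingers, on their centre line; the grasp point (between the pads) lies 19 mm behind it; z points along the fingers, y is the line along which they close (so a half turn about z gives the same grasp; the last joint's range is limited). The gripper opens to 85 mm and grips with 20 to 120 N. Pads are 22 mm wide; open, the fingers measure 114 mm over their backs; the gripper's body (76 mm by 85 mm) begins 54 mm behind the grasp point. The pads swing forward as they close: fully open they stand 13 mm farther back than shut.
Start: joints at [-1.409, 0.313, 0.046, 1.304, 0, 1.431], TCP at [0.171, -0.549, 0.231] pointing down, gripper open.
Joint ranges: [-2.76, 2.76], [-0.86, 1.69], [-1.03, 1.26], [-2.2, 2.34], [-1.47, 1.5], [-3.14, 3.14]. Speed limits (rad/s): [2.57, 2.57, 3.14, 3.14, 3.14, 3.14].

INTERFACE

Orientations are given as a unit quaternion [w, x, y, z].
In Python, from workcell import get_state, read_camera, hand_in gives the robot as it stands.
- The arm moves only by the tool send_rows, never from a script. Its argument "increments" is a list of rows, each an object of numbers: "dx", "dy", "dz": the shift along the world's x, y, z in units of 25 mm (1.0 is 25 mm); "roll": the turn about the world's z in units of 8 degrees (1.0 is 8 degrees); "claw": the opening, from -1 (shut) to 1 (fully open). In form: [{"dx": .., "dy": .., "dz": .., "roll": .., "claw": ..}, ...]. A call has exactly 5 rows; each row is the pose to reach, as a shift and turn from the pose commanded when the call began; what a row does not reach only later rows make up. A row lasts 1/8 s, in which the tool goes at most 62.5 mm and 10.7 degrees, less where a joint would pass 70% of its speed; a pose out of reach is approached as far as the arm can. A call with a gripper value outside its range is refused whole. The fingers move at their own pace and stop on an object; "grip_force" is the grip in N (left out, the last holds). Time passes only in rows, so rows that repeat a pose let the fingers close, or fill a call up. It gives the time, the measured TCP pose, the force, the opening and the grip force at its end, in the units of the state.
- get_state(): the state, without advancing time (a new reading comes with each control period).
- read_camera(name): name is "scene" or "top" or "wrist"; returns a dict with "image" (400x640x3 uint8, blue, green, red), "fx", "fy", "cx", "cy" (pixels), "world_to_cam" (4x4, takes a point from world to camera coordinates). Camera axes: x right, y up, looking along -z (the intrinsics and any distortion apply to the point x, -y, -z); pixel columns grow to the right and rows downward; lengths in m; the calibration is good to about 2 mm. A picture is of the moment at which its call begins. There is no depth.
- hand_in(): hands the job in; it is judged then, once.
The state is a dict: "clock": time; "joint_pos": joint angles; "qvel": joint speeds; "tau": joint torques, N m; "tcp_pos": TCP position; "orientation": TCP orientation; "wrist_force": force on the tool from outside, world axes, zero at the start; "ft_torque": the same for the moment, N m; "finger_gap": finger opening in m; "grip_force": force on a finger pad.
Only numpy, scipy, OpenCV 4.12 (cv2) and the standard library are available. Lean on these libraries where they do the work, as an engineer would, in place of code of your own. Each camera call takes 0.05 s, during which the arm holds its last target. There are 200 camera calls.

## Working session

There is one attempt and no reset: what is moved stays moved. The work goes in short steps, Python scripts to look and compute and a tool call to move; the robot and the scene stay as the last step left them, time stands still between calls to the robot, and variables do not carry over. Pictures are saved under pics/ and viewed, at most 10 in all, crops included, and the job is handed in when it is done.

Besides the shell and the picture viewer there is one more tool, called after "Call:" as name([rows], argument=value, ...), one row to a line, values as JSON. send_rows: Moves the arm, as the interface text tells. Its arguments: {"type":"object","properties":{"increments":{"type":"array","items":{"type":"object","properties":{"dx":{"type":"number"},"dy":{"type":"number"},"dz":{"type":"number"},"roll":{"type":"number"},"claw":{"type":"number"}}}},"grip_force":{"type":"number"}},"required":["increments"]}

```bash
mkdir -p pics
python3 - <<'E'
from workcell import *
import cv2,numpy as np,pickle
s=get_state();print(s['tcp_pos'],s['orientation'],s['finger_gap'],s['clock'])
for n in('top','scene'):
    c=read_camera(n);cv2.imwrite(f'pics/{n}0.png',c['image']);pickle.dump(c,open(n+'.pkl','wb'));print({k:v for k,v in c.items() if k!='image'})
E
```

```text
[ 0.17083419 -0.54850212  0.23042008] [-9.00761764e-04  9.88633314e-01  1.50344135e-01 -1.49388507e-05] 0.08602388343943979 0.0
{'fx': 368.7816870570157, 'fy': 368.7816870570157, 'cx': 315.96782743277225, 'cy': 203.87437024054591, 'world_to_cam': array([[-0.025339  , -0.99952006, -0.01782119,  0.11025494],
       [ 0.98015388, -0.02834626,  0.1962011 , -0.58744931],
       [-0.19661209, -0.01249597,  0.98040172, -0.855009  ],
       [ 0.        ,  0.        ,  0.        ,  1.        ]])}
{'fx': 374.46421593354006, 'fy': 374.46421593354006, 'cx': 309.8802901871559, 'cy': 204.60378589435322, 'world_to_cam': array([[-0.81467651, -0.57933246, -0.0260017 ,  0.55607314],
       [ 0.21013376, -0.33669297,  0.91786799, -0.21662312],
       [-0.54050531,  0.74230165,  0.39603316, -0.63205348],
       [ 0.        ,  0.        ,  0.        ,  1.        ]])}
```

View pics/top0.png

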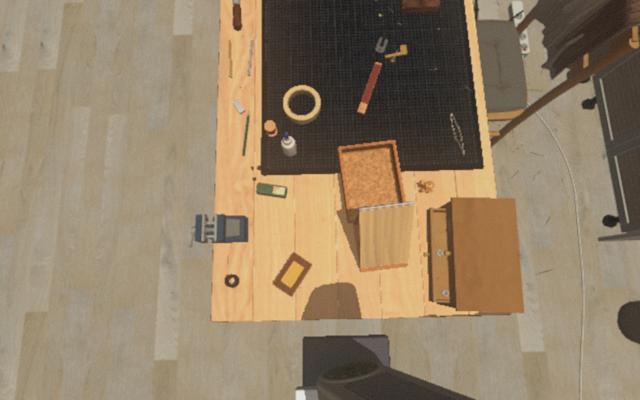

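View pics/scene0.png

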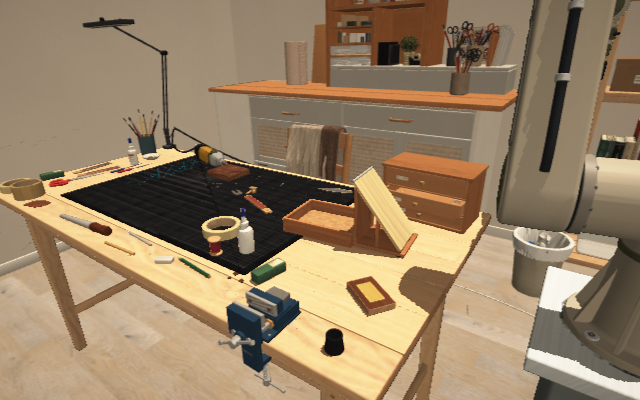

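The top view shows the plaque at about (292,274), its long side tilted. The stand has the ramp's base near (361–408,268), the top edge near (358–413,206) and the tray around (370,175). The glue is at (288,145) and the bar at (271,190).

```bash
cat > h.py <<'E'
import numpy as np,cv2
def ray(c,u,v,z):
    M=c['world_to_cam'];R=M[:3,:3];o=-R.T@M[:3,3]
    d=R.T@np.array([(u-c['cx'])/c['fx'],-(v-c['cy'])/c['fy'],-1]);return o+d*(z-o[2])/d[2]
def proj(c,p):
    q=c['world_to_cam']@np.append(p,1);return c['cx']-c['fx']*q[0]/q[2],c['cy']+c['fy']*q[1]/q[2]
E
python3 - <<'E'
from h import *;import pickle
t=pickle.load(open('top.pkl','rb'));s=pickle.load(open('scene.pkl','rb'))
for n,c,(x0,x1,y0,y1) in(('top',t,(265,320,245,305)),('scene',s,(335,410,268,320))):
    im=c['image'][y0:y1,x0:x1];h=cv2.cvtColor(im,cv2.COLOR_BGR2HSV)
    print(n,'centre px hsv',h[(274-y0) if n=='top' else 292-y0,(292-x0) if n=='top' else 372-x0])
    for nm,m in(('brass',((h[...,0]<28)&(h[...,0]>15)&(h[...,1]>150)&(h[...,2]>150))),('dark',h[...,2]<150)):
        m=m.astype(np.uint8)
        cs,_=cv2.findContours(m,cv2.RETR_EXTERNAL,cv2.CHAIN_APPROX_NONE);k=max(cs,key=cv2.contourArea)
        r=cv2.minAreaRect(k);b=cv2.boxPoints(r)+[x0,y0]
        P=np.array([ray(c,*p,.014) for p in b]);e1=P[1]-P[0];e2=P[2]-P[1]
        L=e1 if np.linalg.norm(e1)>np.linalg.norm(e2) else e2
        M=cv2.moments(k);cc=ray(c,M['m10']/M['m00']+x0,M['m01']/M['m00']+y0,.014)
        print(nm,P.mean(0).round(4),cc.round(4),np.linalg.norm(e1).round(4),np.linalg.norm(e2).round(4),'yaw',np.degrees(np.arctan2(L[1],L[0])).round(1))
a=cv2.resize(t['image'][130:280,325:425],None,fx=4,fy=4,interpolation=cv2.INTER_CUBIC)
b=cv2.resize(s['image'][155:270,275:425],None,fx=4,fy=4,interpolation=cv2.INTER_CUBIC)
cv2.imwrite('pics/ct.png',a);cv2.imwrite('pics/cs.png',b)
E
```

```text
top centre px hsv [ 19 159 223]
brass [0.4218 0.1598 0.014 ] [0.4235 0.1587 0.014 ] 0.0617 0.0344 yaw -35.0
dark [0.4227 0.1601 0.014 ] [0.4219 0.1606 0.014 ] 0.0928 0.0584 yaw -34.9
scene centre px hsv [ 21 156 239]
brass [0.4229 0.1624 0.014 ] [0.4213 0.1633 0.014 ] 0.0404 0.0762 yaw 145.4
dark [0.4195 0.1698 0.014 ] [0.4169 0.1759 0.014 ] 0.0876 0.1334 yaw 139.5
```

View pics/ct.png

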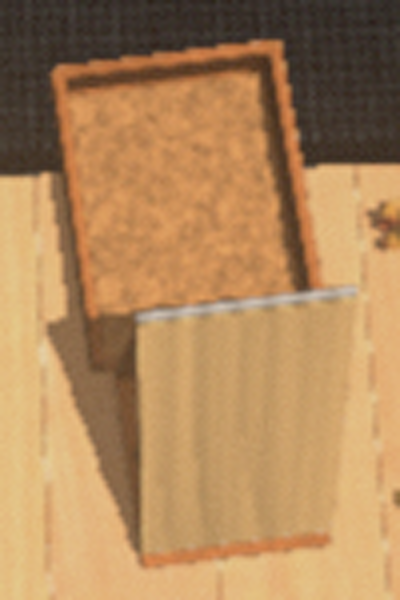

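View pics/cs.png

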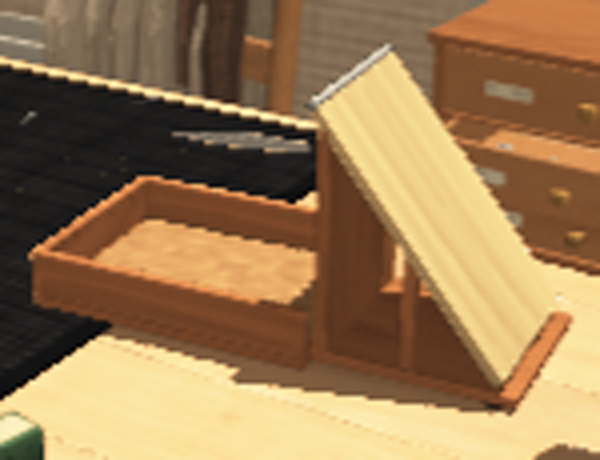

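The crops show the ramp's top edge in the top view from (359.5,209) to (414,202.8), and in the scene view from (353.3,180.8) to (372.5,166.5). The tray's far outer corners in the top view are at (338,147.5) and (395.8,140.5).

Run:
```python
from h import *;import pickle
t=pickle.load(open('top.pkl','rb'));s=pickle.load(open('scene.pkl','rb'))
A=[ray(t,359.5,209,.173),ray(t,414,202.75,.173)]
B=[ray(s,353.25,180.75,.173),ray(s,372.5,166.5,.173)]
C=[ray(t,338,147.5,.043),ray(t,395.75,140.5,.043)]
D=[ray(t,361.25,270.75,.01),ray(t,407.5,265,.01)]
for n,p in zip('ABCD',(A,B,C,D)):
    d=p[0]-p[1];m=(p[0]+p[1])/2;print(n,m.round(4),np.linalg.norm(d).round(4),'xaxis yaw',np.degrees(np.arctan2(-d[0],d[1])).round(1))
mA=(A[0]+A[1])/2;mC=(C[0]+C[1])/2;mD=(D[0]+D[1])/2
for d in(mC-mA,mC-mD):print(np.degrees(np.arctan2(d[1],d[0])),np.hypot(*d[:2]))
for n,u,v,z in(('glue',288,135,.117),('bar',271,190,.024)):print(n,ray(t,u,v,z).round(3))
```

```text
A [ 0.5586 -0.0595  0.173 ] 0.1183 xaxis yaw 5.0
B [ 0.5544 -0.0495  0.173 ] 0.1184 xaxis yaw 5.2
C [ 0.7485 -0.042   0.043 ] 0.1515 xaxis yaw 5.4
D [ 0.4307 -0.0732  0.01  ] 0.1175 xaxis yaw 5.5
5.277747070614727 0.1906709008928467
5.614825541143249 0.31924930413183333
glue [0.75  0.157 0.117]
bar [0.637 0.211 0.024]
```

Call:
send_rows([
  {"dx":0.4,"dy":1.2,"dz":0.6,"roll":1,"claw":1},
  {"dx":1,"dy":2.6,"dz":1.2,"roll":2,"claw":1},
  {"dx":1.6,"dy":4,"dz":1.6,"roll":3,"claw":1},
  {"dx":2.3,"dy":5.5,"dz":1.6,"roll":4,"claw":1},
  {"dx":3,"dy":7,"dz":1.6,"roll":5,"claw":1},
], grip_force=40)

```text
clock: 0.72
tcp_pos: [0.2462, -0.3727, 0.2711]
orientation: [-0.0, 0.877, 0.481, 0.0]
wrist_force: [-0.5, -0.2, 0.0]
finger_gap: 0.0849
grip_force: 0.0
```

Call:
send_rows([
  {"dx":0.7,"dy":1.6,"roll":1.2,"claw":1},
  {"dx":1.4,"dy":3.2,"roll":2.4,"claw":1},
  {"dx":2.2,"dy":4.8,"roll":3.6,"claw":1},
  {"dx":3,"dy":6.4,"roll":4.8,"claw":1},
  {"dx":4,"dy":8,"roll":6,"claw":1},
])

```text
schema error: expected keys dx, dy, dz, roll, claw
```

Call:
send_rows([
  {"dx":0.7,"dy":2,"dz":0,"roll":1,"claw":1},
  {"dx":1.4,"dy":4.2,"dz":0,"roll":2,"claw":1},
  {"dx":2,"dy":6.6,"dz":-0.4,"roll":3,"claw":1},
  {"dx":2.6,"dy":9,"dz":-1.2,"roll":4,"claw":1},
  {"dx":3,"dy":11,"dz":-2,"roll":5,"claw":1},
])

```text
clock: 1.35
tcp_pos: [0.321, -0.0972, 0.2209]
orientation: [0.001, 0.659, 0.752, 0.0]
wrist_force: [1.5, -0.6, -0.1]
finger_gap: 0.0853
grip_force: 0.0
```

Run:
```python
from workcell import *
import numpy as np
from scipy.spatial.transform import Rotation as R
s=get_state();w,x,y,z=s['orientation'];m=R.from_quat([x,y,z,w]).as_matrix();print(s['tcp_pos'],s['clock'],np.degrees(np.arctan2(m[1,0],m[0,0])),m[:,2],s['joint_pos'])
```

```text
[ 0.32101547 -0.09723374  0.22087092] 1.35 97.5496713332219 [ 1.09320943e-03 -3.80916680e-04 -9.99999330e-01] [-5.35151266e-01 -1.53751170e-01 -4.93422738e-01  1.22999013e+00
  2.29843997e-04  9.03878300e-01]
```

Call:
send_rows([
  {"dx":1,"dy":1.8,"dz":0,"roll":1.2,"claw":1},
  {"dx":2,"dy":4,"dz":0,"roll":2.4,"claw":1},
  {"dx":3,"dy":6.4,"dz":-0.5,"roll":3.6,"claw":1},
  {"dx":3.6,"dy":8.6,"dz":-1.5,"roll":4.8,"claw":1},
  {"dx":4.1,"dy":10.3,"dz":-3,"roll":5.94,"claw":1},
])

```text
clock: 1.98
tcp_pos: [0.4247, 0.161, 0.1463]
orientation: [0.001, 0.299, 0.954, 0.001]
wrist_force: [1.2, -0.8, 0.1]
finger_gap: 0.0853
grip_force: 0.0
```

```bash
cat > st.py <<'E'
from workcell import *
import numpy as np
from scipy.spatial.transform import Rotation as R
s=get_state();w,x,y,z=s['orientation'];m=R.from_quat([x,y,z,w]).as_matrix();print(s['tcp_pos'],s['clock'],np.degrees(np.arctan2(m[1,0],m[0,0])),s['joint_pos'],s['finger_gap'],s['wrist_force'],s['grip_force'])
E
python3 st.py
python3 - <<'E'
from workcell import *
import cv2
from h import *
c=read_camera('wrist');cv2.imwrite('pics/w1.png',c['image']);print([proj(c,p) for p in ([.4225,.1605,.014],)],c['world_to_cam'].round(3).tolist())
im=c['image'];h=cv2.cvtColor(im,cv2.COLOR_BGR2HSV)
m=((h[...,0]<28)&(h[...,0]>15)&(h[...,1]>150)&(h[...,2]>150)).astype(np.uint8)
cs,_=cv2.findContours(m,0,1);k=max(cs,key=cv2.contourArea);b=cv2.boxPoints(cv2.minAreaRect(k));print(b.tolist())
P=np.array([ray(c,*p,.014) for p in b]);print(P.round(4).tolist(),P.mean(0))
E
```

```text
[0.42473284 0.16099784 0.14633458] 1.975 145.2014463083835 [ 1.85273581e-01  1.25494924e-01 -4.08562738e-01  1.03345886e+00
  5.45179031e-07  7.92620229e-01] 0.08526609944229685 [ 1.1576173  -0.84583486  0.05226303] 0.0
[(np.float64(315.1526099028843), np.float64(188.69915397895468))] [[0.57, 0.821, 0.002, -0.375], [-0.785, 0.546, -0.292, 0.258], [-0.241, 0.165, 0.956, -0.222], [0.0, 0.0, 0.0, 1.0]]
[[298.0, 155.0], [334.0, 155.0], [334.0, 176.0], [298.0, 176.0]]
[[0.3884, 0.1657, 0.014], [0.4067, 0.192, 0.014], [0.4225, 0.1813, 0.014], [0.4039, 0.1545, 0.014]] [0.40534819 0.17338516 0.014     ]
```

View pics/w1.png

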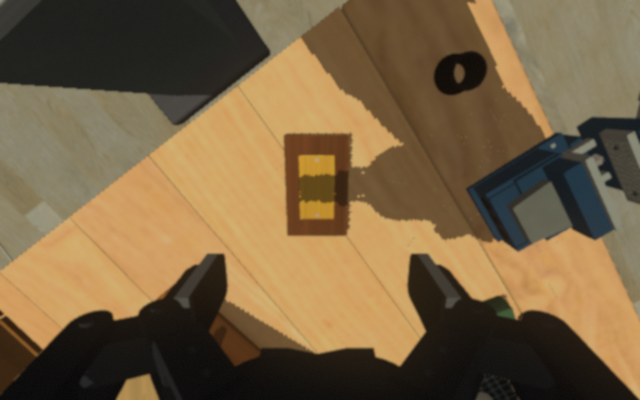

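The wrist view shows the plaque squarely aligned between the fingers. The brass spans (299–335, 155–220), centre (317,187), which is within about 2 mm of the prediction at (315,189). Descending.

Call:
send_rows([
  {"dx":-0.08,"dy":0,"dz":-1.5,"roll":0,"claw":1},
  {"dx":-0.08,"dy":0,"dz":-3,"roll":0,"claw":1},
  {"dx":-0.08,"dy":0,"dz":-4.4,"roll":0,"claw":1},
  {"dx":-0.08,"dy":0,"dz":-5.3,"roll":0,"claw":1},
  {"dx":-0.08,"dy":0,"dz":-5.8,"roll":0,"claw":1},
])

```text
clock: 2.65
tcp_pos: [0.4202, 0.1582, -0.0001]
orientation: [-0.001, 0.302, 0.953, -0.001]
wrist_force: [-0.3, 0.5, 1.1]
finger_gap: 0.0852
grip_force: 0.0
```

Call:
send_rows([
  {"dx":0,"dy":0,"dz":0,"roll":0,"claw":0.3},
  {"dx":0,"dy":0,"dz":0,"roll":0,"claw":0},
  {"dx":0,"dy":0,"dz":0,"roll":0,"claw":-0.2},
  {"dx":0,"dy":0,"dz":0,"roll":0,"claw":-0.2},
  {"dx":0,"dy":0,"dz":0,"roll":0,"claw":-0.2},
])

```text
clock: 3.28
tcp_pos: [0.4223, 0.1586, 0.0023]
orientation: [0.001, 0.302, 0.953, 0.0]
wrist_force: [-1.7, -0.3, 6.6]
finger_gap: 0.0563
grip_force: 43.2
```

```bash
python3 st.py
```

```text
[0.42232899 0.1586162  0.00228515] 3.275 144.81368829565915 [ 1.80996979e-01  2.86095319e-01 -6.18711376e-01  6.63868604e-01
  5.23194092e-06  7.95112851e-01] 0.05627058302096463 [-1.70627127 -0.28102479  6.56366614] 43.246445059776306
```

Call:
send_rows([
  {"dx":0,"dy":0,"dz":1,"roll":0,"claw":-0.2},
  {"dx":0,"dy":0,"dz":3,"roll":0,"claw":-0.2},
  {"dx":0,"dy":0,"dz":5.3,"roll":0,"claw":-0.2},
  {"dx":0,"dy":0,"dz":7.6,"roll":0,"claw":-0.2},
  {"dx":0,"dy":0,"dz":10,"roll":0,"claw":-0.2},
])

```text
clock: 3.9
tcp_pos: [0.4209, 0.1583, 0.2532]
orientation: [0.0, 0.302, 0.953, 0.0]
wrist_force: [1.3, 0.6, -1.1]
finger_gap: 0.0569
grip_force: 43.1
```

```bash
python3 st.py;python3 - <<'E'
from workcell import *
import cv2
c=read_camera('scene');cv2.imwrite('pics/s2.png',cv2.resize(c['image'][60:360,250:640],None,fx=2,fy=2))
E
```

```text
[0.4208624  0.15833615 0.25322666] 3.9 144.8099047072426 [ 1.80940114e-01  6.37683635e-02 -2.08866167e-01  1.29794129e+00
  5.08221559e-05  7.95123135e-01] 0.056896589980155024 [ 1.26604541  0.56666715 -1.05390388] 43.14073920249939
```

View pics/s2.png

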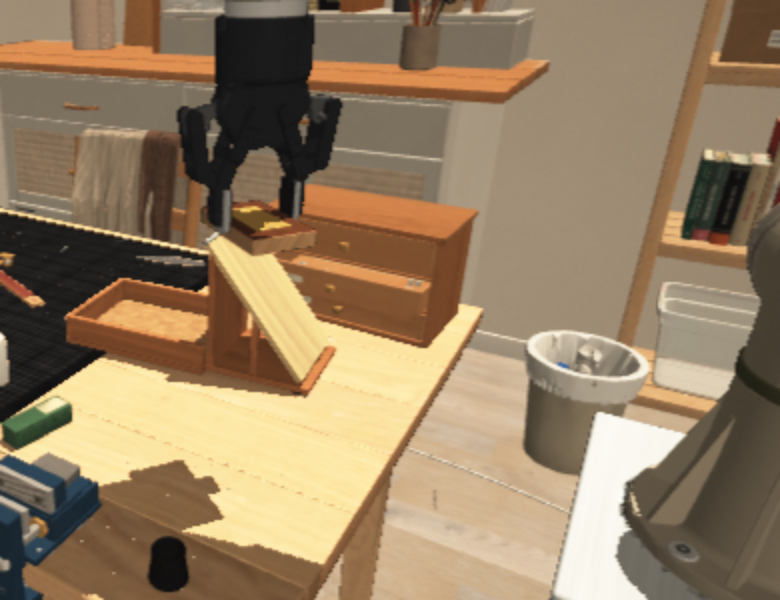

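The plaque is held level and face up, with its dark face and brass at about (260,225) in the crop.

Call:
send_rows([
  {"dx":0.5,"dy":-0.7,"dz":0,"roll":0.4,"claw":-0.2},
  {"dx":1.2,"dy":-1.6,"dz":0,"roll":1,"claw":-0.2},
  {"dx":2.2,"dy":-2.8,"dz":0,"roll":1.7,"claw":-0.2},
  {"dx":3.2,"dy":-4.2,"dz":0,"roll":2.5,"claw":-0.2},
  {"dx":4.2,"dy":-5.6,"dz":0,"roll":3.3,"claw":-0.2},
])

```text
clock: 4.58
tcp_pos: [0.5269, 0.0174, 0.2511]
orientation: [-0.0, 0.075, 0.997, 0.0]
wrist_force: [-0.2, -0.2, -0.1]
finger_gap: 0.0567
grip_force: 43.1
```

Call:
send_rows([
  {"dx":0.9,"dy":-1.2,"dz":0,"roll":0.7,"claw":-0.2},
  {"dx":1.6,"dy":-2.2,"dz":-0.2,"roll":1.3,"claw":-0.2},
  {"dx":2.1,"dy":-2.8,"dz":-0.4,"roll":1.6,"claw":-0.2},
  {"dx":2.24,"dy":-2.93,"dz":-0.6,"roll":1.75,"claw":-0.2},
  {"dx":2.24,"dy":-2.93,"dz":-0.6,"roll":1.75,"claw":-0.2},
])

```text
clock: 5.2
tcp_pos: [0.5818, -0.0545, 0.2354]
orientation: [-0.001, -0.045, 0.999, 0.0]
wrist_force: [0.6, 0.0, 0.2]
finger_gap: 0.0564
grip_force: 43.1
```

```bash
python3 st.py;python3 - <<'E'
from workcell import *
import cv2,pickle
c=read_camera('scene');t=read_camera('top');pickle.dump(c,open('scene2.pkl','wb'));pickle.dump(t,open('top2.pkl','wb'))
a=cv2.resize(c['image'][100:270,300:430],None,fx=3,fy=3,interpolation=2);b=cv2.resize(t['image'][120:290,320:450],None,fx=3,fy=3,interpolation=2)
cv2.imwrite('pics/s3.png',cv2.hconcat([a,b]))
E
```

```text
[ 0.58175076 -0.0544974   0.23543444] 5.2 -174.81422136059928 [-2.30890328e-01  3.32180167e-01  8.27124188e-02  1.32326126e+00
  2.63643605e-04 -3.21398741e-01] 0.05638750464805353 [0.6364017  0.03519554 0.19297578] 43.130545020103455
```

View pics/s3.png

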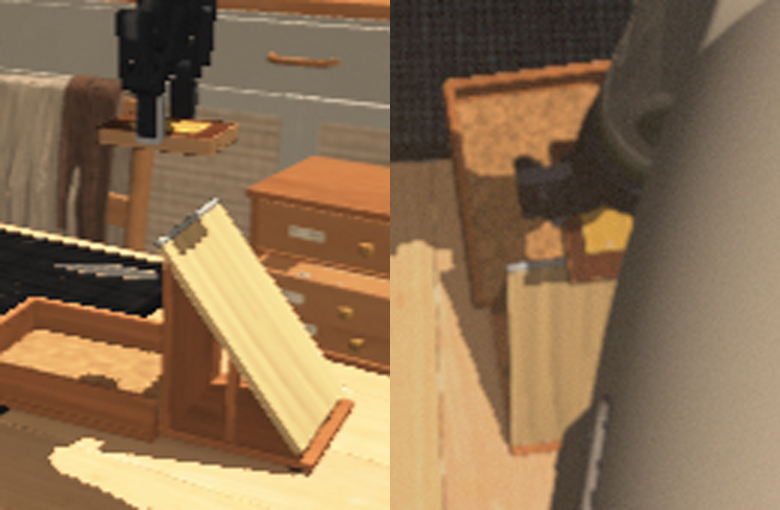

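Run:
```python
from h import *;import pickle
s=pickle.load(open('scene2.pkl','rb'));t=pickle.load(open('top2.pkl','rb'))
a=np.radians(5.3);ex=np.array([np.cos(a),np.sin(a),0]);ey=np.array([-ex[1],ex[0],0])
c0=np.array([.582,-.0545,.2405])
for i,j,k in((1,1,1),(1,-1,1),(-1,-1,1),(-1,1,1),(1,1,-1),(-1,1,-1),(-1,-1,-1)):
    p=c0+ex*.048*i+ey*.029*j+[0,0,.007*k];u,v=proj(s,p);x,y=proj(t,p);print(i,j,k,'s',round((u-300)*3),round((v-100)*3),'t',round((x-320)*3+390),round((y-120)*3))
```

```text
1 1 1 s 94 125 t 545 137
1 -1 1 s 126 109 t 632 126
-1 -1 1 s 236 121 t 656 267
-1 1 1 s 208 138 t 567 278
1 1 -1 s 94 142 t 542 143
-1 1 -1 s 207 156 t 564 282
-1 -1 -1 s 235 138 t 651 271
```

Predicted and seen corners agree within about 3 mm: scene right end (238,122) against (236,121), top corner (567,281) against (567,278). The plaque's middle is therefore about 20–27 mm past the edge, well inside the 12–36 mm window. Releasing.

Call:
send_rows([
  {"dx":0,"dy":0,"dz":0,"roll":0,"claw":1},
  {"dx":0,"dy":0,"dz":0,"roll":0,"claw":1},
  {"dx":0,"dy":0,"dz":0,"roll":0,"claw":1},
  {"dx":0,"dy":0,"dz":0.5,"roll":0,"claw":1},
  {"dx":0,"dy":0,"dz":1,"roll":0,"claw":1},
])

```text
clock: 5.92
tcp_pos: [0.5825, -0.0548, 0.2625]
orientation: [0.0, -0.045, 0.999, -0.0]
wrist_force: [-0.3, 0.1, 0.6]
finger_gap: 0.0856
grip_force: 0.0
```

Call:
send_rows([
  {"dx":0,"dy":0.5,"dz":1,"roll":0,"claw":1},
  {"dx":-0.5,"dy":1.5,"dz":2,"roll":0,"claw":1},
  {"dx":-1,"dy":3,"dz":2.5,"roll":0,"claw":1},
  {"dx":-1.5,"dy":4.5,"dz":2.5,"roll":0,"claw":1},
  {"dx":-2,"dy":6,"dz":2.5,"roll":0,"claw":1},
])

```text
clock: 6.55
tcp_pos: [0.5324, 0.0962, 0.3254]
orientation: [0.001, -0.045, 0.999, 0.0]
wrist_force: [0.1, 0.4, -0.5]
finger_gap: 0.0855
grip_force: 0.0
```

```bash
python3 st.py;python3 - <<'E'
from workcell import *
import cv2
c=read_camera('scene');t=read_camera('top')
a=cv2.resize(c['image'][100:270,300-60:430],None,fx=2,fy=2,interpolation=2);b=cv2.resize(t['image'][120:290,320:450],None,fx=2,fy=2,interpolation=2)
cv2.imwrite('pics/s4.png',cv2.hconcat([a,b]))
E
```

```text
[0.53238672 0.09617485 0.32536935] 6.55 -174.81560327783828 [ 3.02319409e-02  2.37121442e-01  1.72104338e-01  1.50349865e+00
  1.27472673e-04 -6.02526948e-02] 0.08554345924411766 [ 0.07508016  0.39448674 -0.52621032] 0.0
```

View pics/s4.png

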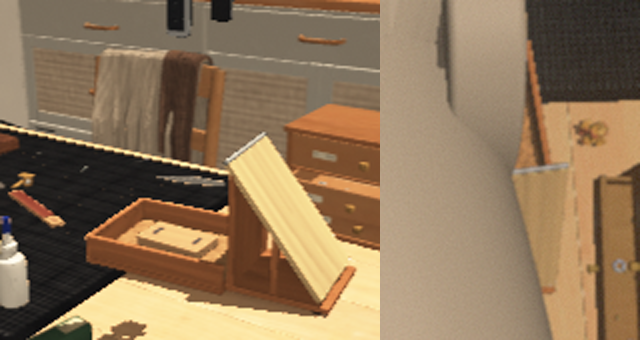

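The scene crop shows the plaque flat in the tray at about (175,240), pale back with its two slots up. The glue and the bar are still in place and the arm is clear. Handing in.

```bash
python3 -c "
from workcell import *
print(hand_in())"
```

```text
the job is handed in; nothing more can be done
None
```

The plaque tipped over the ramp's edge and landed flat in the tray, back up, and the job is handed in; the final picture shows the glue bottle and bar undisturbed, and the hand-in returned no verdict.

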